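# Hold the heavy flap of the waste box up with its lift bar

### The job

Push the wooden block sideways along the table until it is well clear of the end of the lift bar, then press the wide pad at the bar's long end right down, so that the bar's short end raises the heavy steel flap of the box, and finish while still holding the pad down with the flap up. Use fingertips or the outside of the fingers only: do not pick up the block or lift the bar out of its fork, do not touch the flap itself, and leave the lamp lens, the roll of tape and the tape measure where they are.

Things in the scene. Friction and masses are not known exactly. Their poses are not given: they have to be found in the camera images.
- lift_box: Fixed: a 250 x 110 x 6 mm dark base plate with a fork (two steel cheeks, 52 mm over their outsides, 90 mm high) and a grey sheet-metal box (78 x 130 mm, rim at z = 79 mm) under a heavy steel flap. Origin on the table straight below the bar's pin; +x runs from the bar's long end to the box, which begins 118 mm from the origin; z up. Its place and yaw vary.
- pivot (a point): Centre of the bar's cross pin in the fork, 75 mm above the table, on the axis about which the bar tips; axes like those of lift_box.
- lift_bar: Loose steel bar, 26 x 12 mm, its cross pin lying in the fork's open slots. Origin at the pin's centre; axes as lift_box at rest. It rests sloping 0.08 rad: the long end, 220 mm from the pin toward lift_box -x, is up (about 95 mm above the table); the short end, 100 mm toward +x, is under the flap's front edge. The flap's weight alone holds it so: 6 to 12 N on the pad tips it, 2 to 7 N hold it down; 0.36 rad in all.
- bar_pad (a point): Centre of the upper face of the dark pad (44 mm along the bar, 36 mm wide, 12 mm thick) at the long end of the bar, where it is pressed: 198 mm from the pin, 22 mm in from the end. About 97 mm above the table at rest, about 19 mm when the bar is fully down; on its way it moves along the bar by less than 10 mm.
- flap (a joint): Flap angle about its hinge at the far side of the box: 0 shut, growing as it rises; about 0.37 with the bar fully down, about 0.15 if the block is still under the bar. It falls shut when the bar is let go. The flap is a steel plate of 118 x 136 x 8 mm, about 2.6 kg; its front edge stands out 43 mm past the box's front wall.
- flap_edge (a point): Middle of the flap's front edge.
- block_center (a point): Centre of the loose hardwood block: 110 mm long, 32 mm wide, 55 mm high as it stands on its long edge on the table. Its own y axis runs along its length. It stands about in line with the bar, its inner 20 mm under the raised pad, its centre about 35 mm beyond the bar's end. About 0.12 kg, slides freely; pushed at its middle it turns little. Both sides are free for 100 mm.
- tape_black: Roll of black tape, 57 mm across, 19 mm high, loose, lying beside the bar on its lift_box -y side; leave alone.
- tail_lens_1: Tail lamp lens, 150 x 68 x 41 mm, red and amber, loose, lying beside the bar on its lift_box +y side, about 120 mm from the bar's centre line; leave alone.
- tape_measure: Pocket tape measure, 74 x 32 x 58 mm, loose, standing on the lift_box -y side of the fork; leave alone.
Mind the look-alikes: they are no part of the job. What is shaped like the part that bears block_center but black is not meant.

How it is judged:
By the outcome, as a careful person would: the job done as asked, in the order asked, and still so for the second after the job is handed in, while the arm keeps its last pose, push and grip.
It also fails if it takes over 40 s, if anything falls off the work surface, if the arm or the gripper's body presses on something with over 40 N, if the wrist force passes 120 N, or if a joint passes its speed limit or range.

### The arm

A 7-joint arm with a two-finger parallel gripper is mounted at the origin on a cart in front of the work surface, level with it; the furniture and walls round the work are solid. World frame = base frame: x ahead of the robot, y to its left, z up, the work surface at z = 0. Lengths are in m, angles in rad, forces in N, time in s.
With the tool pointing down it reaches from about 0.425 to 0.825 m from the base axis. Payload 3.6 kg.
Tool frame: the origin (TCP) lies at the very end of the fingers, on their centre line; the grasp point (between the pads) lies 19 mm behind it (ctrl.grip_depth is the distance from the TCP to the grasp point, in m); z points along the fingers, y is the direction in which the jaws open and shut (so a half turn about z gives the same grasp; the last joint's range is limited). The gripper opens to 85 mm and grips with 20 to 120 N. Pads are 22 mm wide; open, the fingers measure 114 mm over their backs; the gripper's body (76 mm by 85 mm) begins 54 mm behind the grasp point. The pads swing forward as they close: fully open they stand 13 mm farther back than shut.
Start: joints at [1.151, 0.615, -0.013, 1.423, 0.008, 1.103, -0.04], TCP at [0.249, -0.6, 0.206] pointing down, gripper open.
Joint ranges: [-3.12, 3.12], [-0.3, 2.06], [-1.34, 1.32], [0.26, 2.42], [-1.36, 4.5], [0.01, 1.98], [-2.84, 2.84]. Speed limits (rad/s): [2.79, 2.79, 3.14, 3.14, 3.14, 3.14, 3.14].

### API

Orientations are given as a unit quaternion [w, x, y, z].
In Python, from rig import ctrl, imaging gives the robot as it stands.
- The arm moves only by the tool step_arm, never from a script. Its argument "plan" is a list of rows, each an object with "delta_pos": the shift along the tool's x, y, z in cm, a list of three; "roll": the turn about the tool's z in degrees. In form: [{"delta_pos": [x, y, z], "roll": roll}, ...]. A call has 1 to 12 rows; each row is the pose to reach, as a shift and turn from the pose measured when the call began, along the tool's axes at that moment; what a row does not reach only later rows make up. A row lasts 1/10 s, in which the tool goes at most 50 mm and 8.59 degrees, less where a joint would pass 70% of its speed; a pose out of reach is approached as far as the arm can. A call with a gripper value outside its range is refused whole. "hand" is the closure, from 0 (fully open) to 1 (shut), set as the call begins (left out, the last holds). The fingers move at their own pace and stop on an object; "force" is the grip in N (left out, the last holds). Time passes only in rows, so rows that repeat a pose let the fingers close. It gives the time, the measured TCP pose, the force and the opening at its end, in the units of the state.
- ctrl.get_obs(): the state, without advancing time (a new reading comes with each control period).
- imaging.grab_frame(name): name is "side" or "top" or "wrist"; returns a dict with "image" (420x560x3 uint8, red, green, blue), "camera_matrix" (3x3 intrinsics, pixels), "k1" (the pictures are not rectified: a ray, as slopes to the right and down, at radius r is drawn at 1 + k1 r^2 times it, then the intrinsics apply), "R" (3x3) and "t" (3): a world point X has camera coordinates R X + t. Camera axes: x right, y down, z forward; pixel columns grow to the right and rows downward; lengths in m; the calibration is good to about 2 mm. A picture is of the moment at which its call begins. There is no depth.
- ctrl.hand_in(): hands the job in, once; it reports no verdict.
The state is a dict: "time_s": time; "joint_pos": joint angles; "dq": joint speeds; "effort": joint torques, N m; "eef_pos": TCP position; "eef_rot": TCP orientation; "force": force on the tool from outside, world axes, zero at the start; "ft_torque": the same for the moment, N m; "finger_gap": opening from 0.0 (shut) to 1.0 (fully open).
Only numpy, scipy, OpenCV 4.12 (cv2) and the standard library are available. Lean on these libraries where they do the work, as an engineer would, in place of code of your own. Each camera call takes 0.05 s, during which the arm holds its last target. There are 200 camera calls.

## Working session

There is one attempt and no reset: what is moved stays moved. The work goes in short steps, Python scripts to look and compute and a tool call to move; the robot and the scene stay as the last step left them, time stands still between calls to the robot, and variables do not carry over. Pictures are saved under pics/ and viewed, about 8 in all and at most 12, crops included, and the job is handed in when it is done.

Besides the shell and the picture viewer there is one more tool, called in YAML: its name, and indented under it one key for each argument. step_arm: Moves the arm, as the interface text tells. Its arguments: {"type":"object","properties":{"plan":{"type":"array","items":{"type":"object","properties":{"delta_pos":{"type":"array","items":{"type":"number"}},"roll":{"type":"number"}}}},"hand":{"type":"number"},"force":{"type":"number"}},"required":["plan"]}

```bash
mkdir -p pics; cat > h.py <<'E'
import numpy as np,cv2
from rig import ctrl,imaging
def grab(n,f):
    d=imaging.grab_frame(n); cv2.imwrite('pics/'+f,d['image'][:,:,::-1]); np.savez('pics/'+f[:-4]+'.npz',**{k:np.array(v) for k,v in d.items()}); return d
def load(f): return dict(np.load('pics/'+f+'.npz'))
def ray(d,uv):
    K=np.array(d['camera_matrix']);R=np.array(d['R']);t=np.array(d['t'])
    p=cv2.undistortPoints(np.array([[uv]],float),K,np.array([float(d['k1']),0,0,0]))[0,0]
    return -R.T@t, R.T@np.array([p[0],p[1],1.])
def onz(d,uv,z):
    c,r=ray(d,uv); return c+r*(z-c[2])/r[2]
def proj(d,X):
    K=np.array(d['camera_matrix']);R=np.array(d['R'])
    return cv2.projectPoints(np.array(X,float).reshape(-1,1,3),cv2.Rodrigues(R)[0],np.array(d['t'],float),K,np.array([float(d['k1']),0,0,0]))[0][:,0]
E
python3 - <<'E'
from h import *
a=grab('top','top1.png');b=grab('side','side1.png')
for d in(a,b):
    c,r=ray(d,(280,210));print(c.round(3),r.round(3))
o=ctrl.get_obs();print(o)
E
```

```text
[0.392 0.122 1.322] [ 0.078 -0.012 -0.997]
[0.245 0.87  0.528] [ 0.281 -0.836 -0.472]
{'time_s': 0.1, 'joint_pos': array([ 1.15147932,  0.61585038, -0.01262332,  1.42474455,  0.00809057,
        1.10340577, -0.04040401]), 'dq': array([-0.00041615, -0.00240724, -0.00070469, -0.00496903,  0.00044524,
       -0.00027001,  0.0001147 ]), 'effort': array([ 1.03901144e-03, -4.70381534e+01,  2.60322886e-01, -1.71570325e+01,
        1.01273044e-02,  5.88593088e-03,  7.41057050e-06]), 'eef_pos': array([ 0.24854363, -0.59979186,  0.20493399]), 'eef_rot': array([-1.15469062e-03,  9.80766964e-01,  1.95178819e-01, -2.38818106e-04]), 'force': array([0.83417393, 0.52423687, 0.45873846]), 'ft_torque': array([-0.0065438 ,  0.00843324,  0.05309022]), 'finger_gap': 0.9987890741324568}
```

View pics/top1.png

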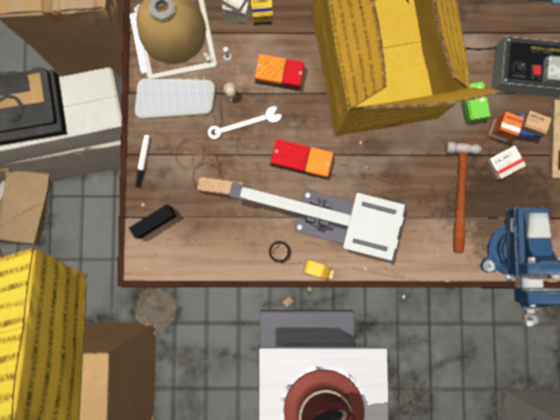

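View pics/side1.png

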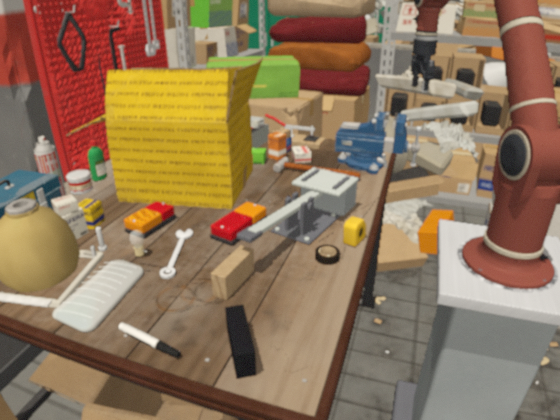

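The top view shows the wooden block at (212,186), pad (236,189), bar running to (350,217), flap at (375,225), lens (302,159), tape roll (279,252), tape measure (319,270) and the black look-alike at (153,222). The side view agrees: block (233,273), pad (255,232), fork (305,220).

```bash
python3 - <<'E'
from h import *
a=load('top1');b=load('side1')
print(proj(a,[[0,0,0],[.5,0,0],[.5,.2,0]]).round(0))
for n,uv,z in[('pad',(236,189),.097),('block',(212,186),.055),('lens',(302,159),.03),('tape',(279,252),.015),('meas',(319,270),.055),('black',(153,222),.055),('barR',(345,214),.075),('flapc',(375,225),.085)]:
    print(n,onz(a,uv,z).round(3))
im=cv2.imread('pics/top1.png');c=cv2.resize(im[140:280,120:420],None,fx=2.66,fy=2.66,interpolation=cv2.INTER_CUBIC);cv2.imwrite('pics/c1.png',c)
E
```

```text
[[323. 410.]
 [322. 208.]
 [243. 208.]]
pad [0.538 0.212 0.097]
block [0.55  0.274 0.055]
lens [0.622 0.052 0.03 ]
tape [0.389 0.109 0.015]
meas [0.345 0.013 0.055]
black [0.461 0.417 0.055]
barR [ 0.48  -0.049  0.075]
flapc [ 0.453 -0.119  0.085]
```

View pics/c1.png

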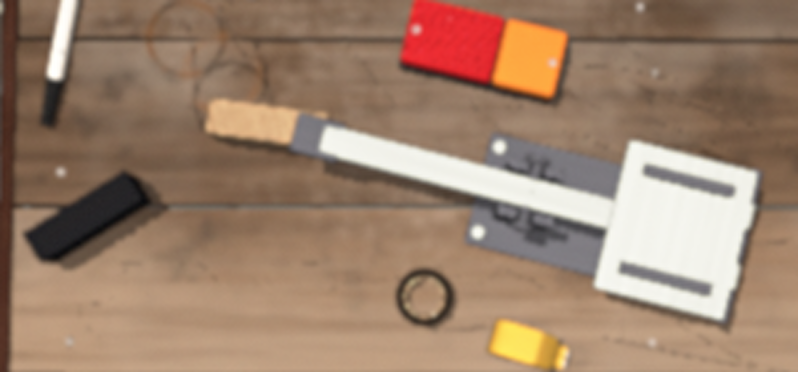

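Crop: block's left end at (207,119), pad centre about (308,134), flap corners (632,140),(760,172),(725,323),(597,290).

```bash
python3 - <<'E'
from h import *
a=load('top1')
f=lambda u,v,z:onz(a,(120+u/2.66,140+v/2.66),z)
F=[f(*p,.083) for p in[(632,140),(760,172),(725,323),(597,290)]]
print(np.round(F,3),[np.linalg.norm(F[i]-F[(i+1)%4]).round(3) for i in range(4)])
pad=f(308,134,.097);fe=(F[0]+F[3])/2
B=[f(*p,.055) for p in[(209,98),(205,137),(300,112),(296,145)]]
print('block',np.round(B,3))
for d in[fe-pad,(F[1]+F[2])/2-fe,F[3]-F[0]]:print(np.degrees(np.arctan2(d[1],d[0])),np.linalg.norm(d))
print('pad',pad,'fe',fe)
b0=(B[0]+B[1])/2; e=(B[2]+B[3])/2-b0; e/=np.linalg.norm(e); print('blk dir',e,'centre',b0+.055*e)
u=(F[1]+F[2])/2-pad;u[2]=0;u/=np.linalg.norm(u); print('u',u,'pin',pad+.198*u)
o=ctrl.get_obs();from scipy.spatial.transform import Rotation as R
print(R.from_quat(np.roll(o['eef_rot'],-1)).as_matrix().round(3))
b=load('side1');c=b0+.055*e;print('side check',proj(b,[[c[0],c[1],.055],[pad[0],pad[1],.097]]))
E
```

```text
[[ 0.531 -0.078  0.083]
 [ 0.502 -0.193  0.083]
 [ 0.367 -0.159  0.083]
 [ 0.396 -0.046  0.083]] [np.float64(0.118), np.float64(0.139), np.float64(0.117), np.float64(0.139)]
block [[0.573 0.307 0.055]
 [0.536 0.31  0.055]
 [0.56  0.223 0.055]
 [0.529 0.227 0.055]]
-104.48365384519556 0.28377832651169965
-104.2494196388306 0.11778288804847867
166.33527176977654 0.13869359599795184
pad [0.53435477 0.21250815 0.097     ] fe [ 0.46346716 -0.06191686  0.083     ]
blk dir [-0.1195478  -0.99282845  0.        ] centre [0.54788321 0.25419886 0.055     ]
u [-0.24894161 -0.96851849  0.        ] pin [0.48506433 0.02074149 0.097     ]
[[ 0.924  0.383 -0.001]
 [ 0.383 -0.924  0.002]
 [-0.    -0.002 -1.   ]]
side check [[234.10926679 258.7596244 ]
 [247.61235986 231.45227681]]
```

```bash
cat >> h.py <<'E'
from scipy.spatial.transform import Rotation as Rn
def rows(W,pr=True):
    o=ctrl.get_obs();M=Rn.from_quat(np.roll(o['eef_rot'],-1)).as_matrix()
    print('t',o['time_s'],'pos',o['eef_pos'].round(4),'ydir deg',np.degrees(np.arctan2(M[1,1],M[0,1])).round(1),'z',M[:,2].round(3),'F',o['force'].round(1),'gap',round(o['finger_gap'],2))
    for w in W: print(w,'->',(M.T@(np.array(w)-o['eef_pos'])*100).round(1))
E
python3 -c "
from h import *
rows([[.25,-.6,.3],[.30,-.48,.3],[.37,-.36,.3],[.44,-.24,.3],[.49,-.1,.3],[.49,.1,.3],[.475,.275,.3]])"
```

```text
t 0.1 pos [ 0.2485 -0.5998  0.2049] ydir deg -67.5 z [-0.001  0.002 -1.   ] F [0.8 0.5 0.5] gap 1.0
[0.25, -0.6, 0.3] -> [ 0.1  0.1 -9.5]
[0.3, -0.48, 0.3] -> [ 9.3 -9.1 -9.5]
[0.37, -0.36, 0.3] -> [ 20.4 -17.5  -9.5]
[0.44, -0.24, 0.3] -> [ 31.5 -25.9  -9.4]
[0.49, -0.1, 0.3] -> [ 41.4 -36.9  -9.4]
[0.49, 0.1, 0.3] -> [ 49.1 -55.4  -9.4]
[0.475, 0.275, 0.3] -> [ 54.4 -72.2  -9.3]
```

step_arm:
  plan:
    - {"delta_pos":[0,0,-5],"roll":0}
    - {"delta_pos":[0,0,-9.5],"roll":0}
    - {"delta_pos":[3,-3,-9.5],"roll":0}
    - {"delta_pos":[6,-6,-9.5],"roll":0}
    - {"delta_pos":[9.3,-9.1,-9.5],"roll":0}
    - {"delta_pos":[13,-12,-9.5],"roll":5}
    - {"delta_pos":[17,-15,-9.5],"roll":10}
    - {"delta_pos":[20.4,-17.5,-9.5],"roll":15}
    - {"delta_pos":[24,-20,-9.4],"roll":20}
    - {"delta_pos":[28,-23,-9.4],"roll":25}
    - {"delta_pos":[31.5,-25.9,-9.4],"roll":29.5}
    - {"delta_pos":[31.5,-25.9,-9.4],"roll":29.5}
  hand: 0.63

```text
time_s: 1.3
eef_pos: [0.4444, -0.2314, 0.2992]
eef_rot: [-0.004, 0.999, -0.054, 0.0]
force: [0.2, 0.6, -0.5]
finger_gap: 0.368
```

```bash
python3 -c "
from h import *
rows([[.49,-.1,.3],[.49,.1,.3],[.475,.275,.25],[.475,.275,.12]])"
```

```text
t 1.3 pos [ 0.4444 -0.2314  0.2992] ydir deg -96.2 z [ 0.001  0.008 -1.   ] F [ 0.2  0.6 -0.5] gap 0.37
[0.49, -0.1, 0.3] -> [  3.1 -13.6   0. ]
[0.49, 0.1, 0.3] -> [  1.  -33.4   0.2]
[0.475, 0.275, 0.25] -> [ -2.4 -50.6   5.3]
[0.475, 0.275, 0.12] -> [ -2.4 -50.5  18.3]
```

step_arm:
  plan:
    - {"delta_pos":[1,-4.5,0],"roll":1}
    - {"delta_pos":[2,-9,0],"roll":1}
    - {"delta_pos":[3.1,-13.6,0],"roll":1}
    - {"delta_pos":[2.5,-18.5,0],"roll":1}
    - {"delta_pos":[2,-23.5,0],"roll":1}
    - {"delta_pos":[1.5,-28.5,0.2],"roll":1}
    - {"delta_pos":[1,-33.4,0.2],"roll":1}
    - {"delta_pos":[0,-38,1],"roll":1}
    - {"delta_pos":[-1,-42.5,2],"roll":1}
    - {"delta_pos":[-2,-47,3.5],"roll":1}
    - {"delta_pos":[-2.4,-50.5,5.3],"roll":1}
    - {"delta_pos":[-2.4,-50.5,5.3],"roll":1}

```text
time_s: 2.5
eef_pos: [0.4714, 0.279, 0.2471]
eef_rot: [-0.004, 0.998, -0.058, -0.003]
force: [-0.1, -0.5, -0.8]
finger_gap: 0.37
```

```bash
python3 -c "
from h import *
rows([[.475,.275,.12],[.475,.277,.033]]); grab('wrist','w1.png')"
```

```text
t 2.5 pos [0.4714 0.279  0.2471] ydir deg -96.6 z [-0.006  0.009 -1.   ] F [-0.1 -0.5 -0.8] gap 0.37
[0.475, 0.275, 0.12] -> [ 0.5  0.5 12.7]
[0.475, 0.277, 0.033] -> [ 0.5  0.3 21.4]
```

View pics/w1.png

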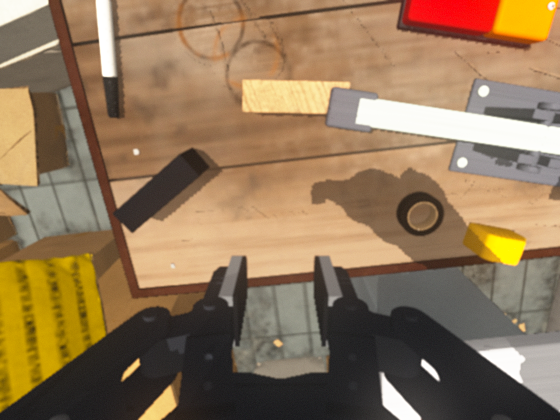

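The wrist view shows the block's top at corners (244,80), (242,112), right end edge (350,83), the pad at (333,88)-(374,131), and the fingers at the bottom.

```bash
python3 -c "
from h import *
d=load('w1')
for p in[(244,80),(242,112),(350,83),(330,116)]:print('blk',onz(d,p,.055).round(3))
for p in[(333,88),(328,125),(378,95),(374,131)]:print('pad',onz(d,p,.097).round(3))
rows([])
o=ctrl.get_obs()['eef_pos'];print(proj(d,[o]))
"
```

```text
blk [0.573 0.307 0.055]
blk [0.542 0.314 0.055]
blk [0.558 0.201 0.055]
blk [0.527 0.223 0.055]
pad [0.554 0.224 0.097]
pad [0.522 0.231 0.097]
pad [0.544 0.184 0.097]
pad [0.512 0.189 0.097]
t 2.55 pos [0.4732 0.2755 0.2481] ydir deg -96.9 z [-0.003  0.006 -1.   ] F [ 0.8 -1.3 -0.9] gap 0.37
[[288.77251366 245.88880677]]
```

step_arm:
  plan:
    - {"delta_pos":[0,0.1,4],"roll":0}
    - {"delta_pos":[0,0.1,8],"roll":0}
    - {"delta_pos":[0,0.1,12],"roll":0}
    - {"delta_pos":[0,0.1,15],"roll":0}
    - {"delta_pos":[0.1,0.1,18],"roll":0}
    - {"delta_pos":[0.2,0.1,20.5],"roll":0}
    - {"delta_pos":[0.2,0.1,21.4],"roll":0}
    - {"delta_pos":[0.2,0.1,21.4],"roll":0}

```text
time_s: 3.35
eef_pos: [0.4745, 0.2737, 0.0335]
eef_rot: [-0.002, 0.998, -0.061, -0.003]
force: [0.3, -0.8, 0.6]
finger_gap: 0.369
```

```bash
python3 -c "
from h import *
rows([[.523,.274,.033],[.61,.272,.033],[.58,.274,.033],[.57,.274,.15]])"
```

```text
t 3.35 pos [0.4745 0.2737 0.0335] ydir deg -97.0 z [-0.005  0.004 -1.   ] F [ 0.3 -0.8  0.6] gap 0.37
[0.523, 0.274, 0.033] -> [ 4.8 -0.6  0. ]
[0.61, 0.272, 0.033] -> [13.5 -1.5 -0. ]
[0.58, 0.274, 0.033] -> [10.5 -1.3 -0. ]
[0.57, 0.274, 0.15] -> [  9.4  -1.2 -11.7]
```

Push gently, about 1 cm per row, then back off a little.

step_arm:
  plan:
    - {"delta_pos":[2,-0.3,0],"roll":0}
    - {"delta_pos":[4,-0.5,0],"roll":0}
    - {"delta_pos":[5,-0.6,0],"roll":0}
    - {"delta_pos":[6,-0.7,0],"roll":0}
    - {"delta_pos":[7,-0.8,0],"roll":0}
    - {"delta_pos":[8,-0.9,0],"roll":0}
    - {"delta_pos":[9,-1,0],"roll":0}
    - {"delta_pos":[10,-1.1,0],"roll":0}
    - {"delta_pos":[11,-1.2,0],"roll":0}
    - {"delta_pos":[12,-1.3,0],"roll":0}
    - {"delta_pos":[13,-1.4,0],"roll":0}
    - {"delta_pos":[13.5,-1.5,0],"roll":0}

```text
time_s: 4.55
eef_pos: [0.6117, 0.2718, 0.0327]
eef_rot: [-0.002, 0.998, -0.061, -0.002]
force: [0.4, -0.2, 0.2]
finger_gap: 0.37
```

```bash
python3 -c "
from h import *
rows([[.58,.274,.033],[.57,.274,.033],[.57,.274,.2]]); grab('side','s2.png'); d=grab('top','t2.png')
im=cv2.imread('pics/t2.png')[120:240,140:400];im2=cv2.imread('pics/s2.png')[180:330,180:380]
a=cv2.resize(im,(780,360));b=cv2.resize(im2,(320,240));c=np.zeros((600,780,3),np.uint8);c[:360]=a;c[360:,:320]=b;cv2.imwrite('pics/c2.png',c)"
```

```text
t 4.55 pos [0.6117 0.2718 0.0327] ydir deg -97.0 z [-0.004  0.004 -1.   ] F [ 0.4 -0.2  0.2] gap 0.37
[0.58, 0.274, 0.033] -> [-3.2  0.2 -0. ]
[0.57, 0.274, 0.033] -> [-4.2  0.3 -0. ]
[0.57, 0.274, 0.2] -> [ -4.2   0.2 -16.7]
```

View pics/c2.png

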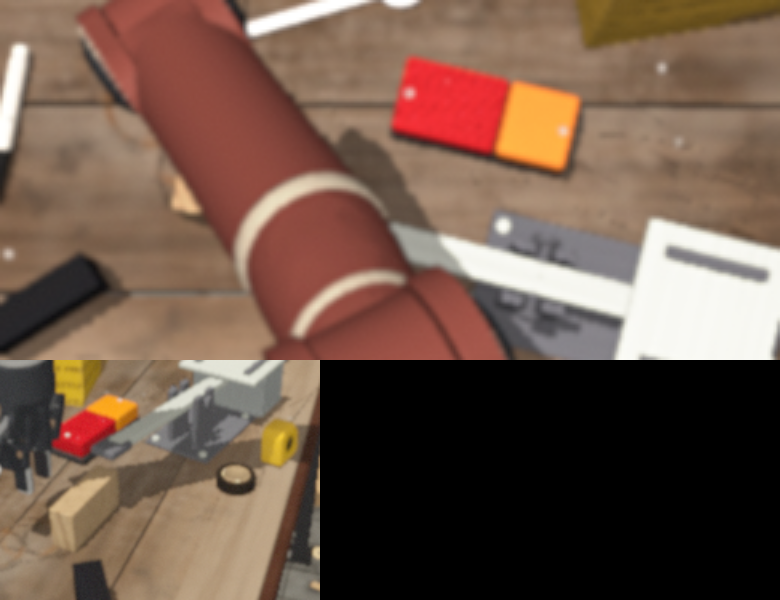

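The side crop shows the block still at its old place (full image about (233,274)) and the fingers to its left, so they seem to have passed over it. Checking the tip's true height.

```bash
python3 -c "
from h import *
d=load('s2');p=ctrl.get_obs()['eef_pos'];print(p)
print(proj(d,[p,p+[0,0,.05],[.55,.256,.055],[.6117,.302,.033],[.6117,.242,.033],[.55+.085,.256,.055]]).round(0))
im=cv2.imread('pics/s2.png')[160:310,120:320];cv2.imwrite('pics/c3.png',cv2.resize(im,(800,600),interpolation=cv2.INTER_CUBIC))"
```

```text
[0.61116988 0.27200806 0.0326081 ]
[[203. 267.]
 [200. 246.]
 [233. 259.]
 [195. 275.]
 [209. 259.]
 [195. 251.]]
```

View pics/c3.png

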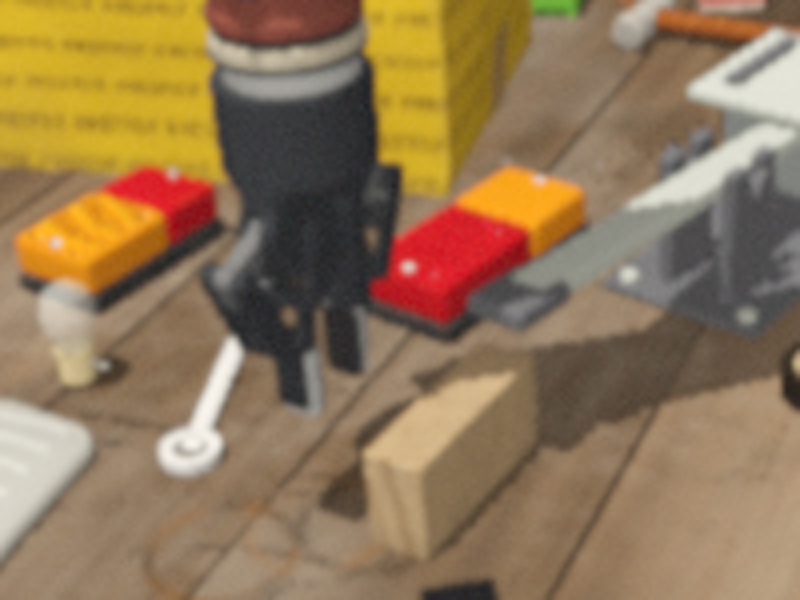

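The crop confirms it: the fingertips (crop (300,410) and (345,372)) sit above the block's top height, so partly open fingers end higher than the TCP. The block is untouched at crop (450,450). The fingers now stand on its far side, so I'll lower them there and pull it toward the robot, which is also free.

step_arm:
  plan:
    - {"delta_pos":[0.2,-1,0.5],"roll":0}
    - {"delta_pos":[0.3,-1,1.2],"roll":0}
    - {"delta_pos":[0.3,-1,1.8],"roll":0}
    - {"delta_pos":[0.3,-1,1.8],"roll":0}

```text
time_s: 5.05
eef_pos: [0.6139, 0.2812, 0.0129]
eef_rot: [-0.001, 0.998, -0.061, -0.004]
force: [-0.7, -0.9, 0.7]
finger_gap: 0.367
```

```bash
python3 -c "
from h import *
rows([[.585,.284,.015],[.49,.284,.015]]); grab('side','s3.png')
im=cv2.imread('pics/s3.png')[160:310,120:320];cv2.imwrite('pics/c4.png',cv2.resize(im,(800,600),interpolation=cv2.INTER_CUBIC))"
```

```text
t 5.05 pos [0.6139 0.2812 0.0129] ydir deg -97.0 z [-0.008  0.003 -1.   ] F [-0.7 -0.9  0.7] gap 0.37
[0.585, 0.284, 0.015] -> [-2.9  0.1 -0.2]
[0.49, 0.284, 0.015] -> [-12.3   1.2  -0.1]
```

View pics/c4.png

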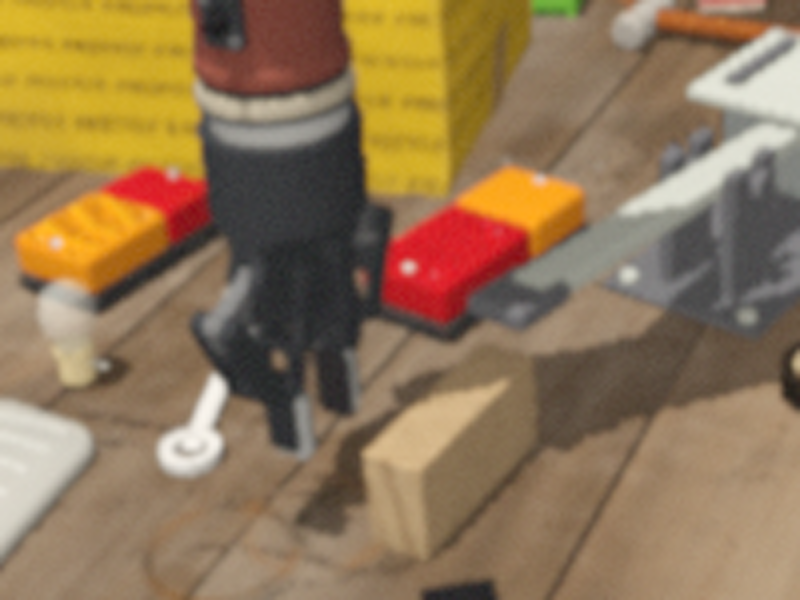

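Fingertips are at crop (295,455), about 25 mm above the TCP level; lowering a further 15 mm puts them mid-block.

step_arm:
  plan:
    - {"delta_pos":[0,-0.2,0.5],"roll":0}
    - {"delta_pos":[0,-0.2,1.0],"roll":0}
    - {"delta_pos":[0,-0.2,1.4],"roll":0}
    - {"delta_pos":[-1,-0.1,1.4],"roll":0}
    - {"delta_pos":[-2,0,1.4],"roll":0}
    - {"delta_pos":[-3,0.1,1.4],"roll":0}
    - {"delta_pos":[-4,0.2,1.4],"roll":0}
    - {"delta_pos":[-5,0.3,1.4],"roll":0}
    - {"delta_pos":[-5,0.3,1.4],"roll":0}

```text
time_s: 6.0
eef_pos: [0.5622, 0.2849, 0.0002]
eef_rot: [-0.001, 0.998, -0.06, -0.004]
force: [-0.2, -0.5, 0.6]
finger_gap: 0.376
```

```bash
python3 -c "
from h import *
rows([[.485,.282,.0]]); grab('side','s4.png')
im=cv2.imread('pics/s4.png')[160:310,120:320];cv2.imwrite('pics/c5.png',cv2.resize(im,(800,600),interpolation=cv2.INTER_CUBIC))"
```

```text
t 6.0 pos [5.622e-01 2.849e-01 2.000e-04] ydir deg -96.9 z [-0.008  0.003 -1.   ] F [-0.2 -0.5  0.6] gap 0.38
[0.485, 0.282, 0.0] -> [-7.6  1.2  0.1]
```

View pics/c5.png

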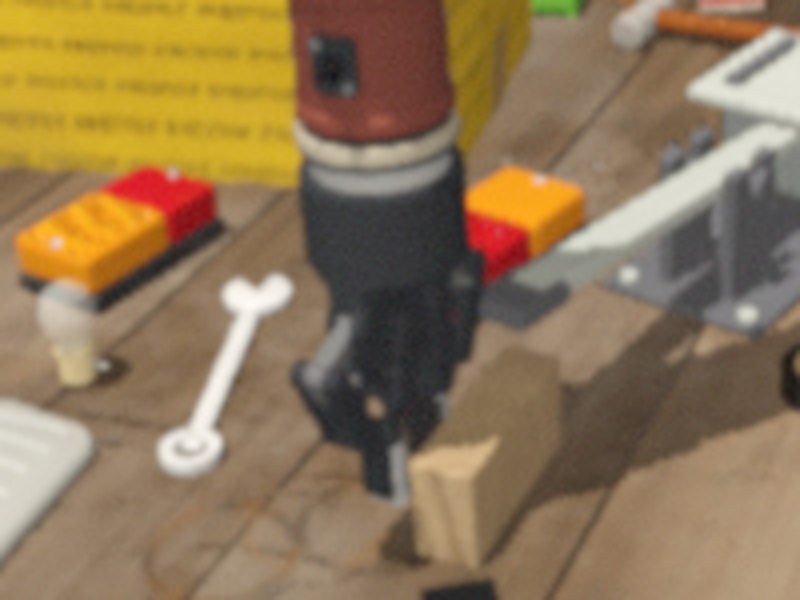

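The block is now sliding with the fingers (its near end at crop (445,500)), still upright. The inner knuckle, at crop (470,300), is tight against the pad, so I'll back off, shut the fingers and turn 90° to push with a narrow tool near the block's middle.

```bash
python3 -c "
from h import *
print(ctrl.get_obs()['joint_pos'].round(2)); rows([[.60,.285,.005],[.605,.27,.06]])"
```

```text
[-0.4   0.84 -0.17  1.65  0.2   0.67 -2.36]
t 6.05 pos [5.633e-01 2.847e-01 2.000e-04] ydir deg -96.9 z [-0.007  0.003 -1.   ] F [-0.5  0.4 -0.3] gap 0.37
[0.6, 0.285, 0.005] -> [ 3.6 -0.5 -0.5]
[0.605, 0.27, 0.06] -> [ 4.3  0.9 -6. ]
```

step_arm:
  plan:
    - {"delta_pos":[2,-0.3,0],"roll":0}
    - {"delta_pos":[4,-0.3,-1],"roll":-7}
    - {"delta_pos":[4.5,0.3,-3.5],"roll":-15}
    - {"delta_pos":[4.5,0.8,-6],"roll":-23}
    - {"delta_pos":[4.5,0.9,-6],"roll":-31}
    - {"delta_pos":[4.5,0.9,-6],"roll":-39}
    - {"delta_pos":[4.5,0.9,-6],"roll":-47}
    - {"delta_pos":[4.5,0.9,-6],"roll":-55}
    - {"delta_pos":[4.5,0.9,-6],"roll":-63}
    - {"delta_pos":[4.5,0.9,-6],"roll":-71}
    - {"delta_pos":[4.5,0.9,-6],"roll":-79}
    - {"delta_pos":[4.5,0.9,-6],"roll":-87}
  hand: 1

```text
time_s: 7.25
eef_pos: [0.6078, 0.2695, 0.0596]
eef_rot: [-0.003, 0.764, 0.645, -0.002]
force: [0.2, -0.2, -0.2]
finger_gap: 0.003
```

```bash
python3 -c "
from h import *
print(ctrl.get_obs()['joint_pos'].round(2)); rows([[.61,.27,.03],[.60,.268,.03],[.52,.268,.03],[.48,.268,.03],[.475,.268,.03]])
d=grab('side','s5.png');p=ctrl.get_obs()['eef_pos'];print(proj(d,[p]))"
```

```text
[-0.12  0.87 -0.61  1.51  0.56  0.95 -1.07]
t 7.25 pos [0.6078 0.2695 0.0596] ydir deg -9.7 z [-0.007  0.002 -1.   ] F [ 0.2 -0.2 -0.2] gap 0.0
[0.61, 0.27, 0.03] -> [0.1 0.2 3. ]
[0.6, 0.268, 0.03] -> [-0.3 -0.7  3. ]
[0.52, 0.268, 0.03] -> [-1.6 -8.6  3. ]
[0.48, 0.268, 0.03] -> [ -2.3 -12.6   3. ]
[0.475, 0.268, 0.03] -> [ -2.4 -13.    3.1]
[[203.44768418 255.42593903]]
```

step_arm:
  plan:
    - {"delta_pos":[0.1,0.2,1.5],"roll":0}
    - {"delta_pos":[0,0.1,3],"roll":0}
    - {"delta_pos":[-0.3,-1.5,3],"roll":0}
    - {"delta_pos":[-0.6,-3,3],"roll":0}
    - {"delta_pos":[-0.8,-4.2,3],"roll":0}
    - {"delta_pos":[-1,-5.4,3],"roll":0}
    - {"delta_pos":[-1.2,-6.6,3],"roll":0}
    - {"delta_pos":[-1.4,-7.8,3],"roll":0}
    - {"delta_pos":[-1.6,-9,3],"roll":0}
    - {"delta_pos":[-1.9,-10.2,3],"roll":0}
    - {"delta_pos":[-2.1,-11.4,3],"roll":0}
    - {"delta_pos":[-2.3,-12.6,3],"roll":0}

```text
time_s: 8.5
eef_pos: [0.4785, 0.2666, 0.029]
eef_rot: [-0.003, 0.764, 0.645, -0.003]
force: [0.1, 0.1, 0.6]
finger_gap: 0.002
```

```bash
python3 -c "
from h import *
rows([[.50,.27,.03],[.51,.275,.15],[.533,.207,.15]]); grab('side','s6.png')
im=cv2.imread('pics/s6.png')[160:310,120:320];cv2.imwrite('pics/c6.png',cv2.resize(im,(800,600),interpolation=cv2.INTER_CUBIC))"
```

```text
t 8.5 pos [0.4785 0.2666 0.029 ] ydir deg -9.6 z [-0.009  0.001 -1.   ] F [0.1 0.1 0.6] gap 0.0
[0.5, 0.27, 0.03] -> [ 0.7  2.1 -0.1]
[0.51, 0.275, 0.15] -> [  1.4   2.9 -12.1]
[0.533, 0.207, 0.15] -> [ -5.    6.3 -12.2]
```

View pics/c6.png

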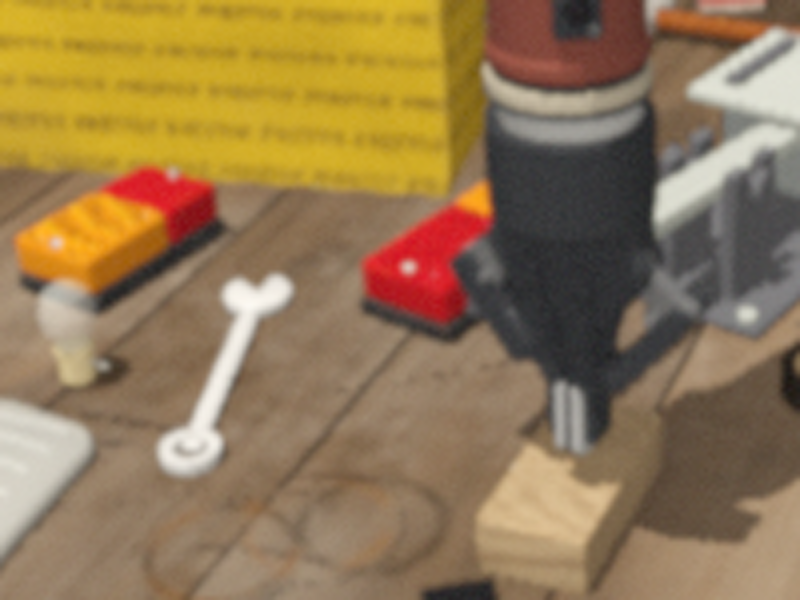

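The side crop shows the block tipped onto its flat side while being pushed (near end at crop (535,540)), now on the robot side of the bar. Raising the tool and looking down to check its clearance.

step_arm:
  plan:
    - {"delta_pos":[0.4,1.2,0],"roll":0}
    - {"delta_pos":[0.9,2.5,-3],"roll":0}
    - {"delta_pos":[1.2,2.9,-7],"roll":0}
    - {"delta_pos":[1.2,2.9,-12],"roll":0}
    - {"delta_pos":[-1,4,-16],"roll":0}
    - {"delta_pos":[-3,2,-20],"roll":0}
    - {"delta_pos":[-5,0,-22],"roll":0}
    - {"delta_pos":[-5,0,-22],"roll":0}
    - {"delta_pos":[-5,0,-22],"roll":0}

```text
time_s: 9.45
eef_pos: [0.4716, 0.2168, 0.2492]
eef_rot: [-0.003, 0.764, 0.645, -0.004]
force: [0.8, 0.5, -0.3]
finger_gap: 0.002
```

```bash
python3 -c "
from h import *
rows([]); grab('wrist','w2.png')"
```

```text
t 9.45 pos [0.4716 0.2168 0.2492] ydir deg -9.6 z [-0.01   0.001 -1.   ] F [ 0.8  0.5 -0.3] gap 0.0
```

View pics/w2.png

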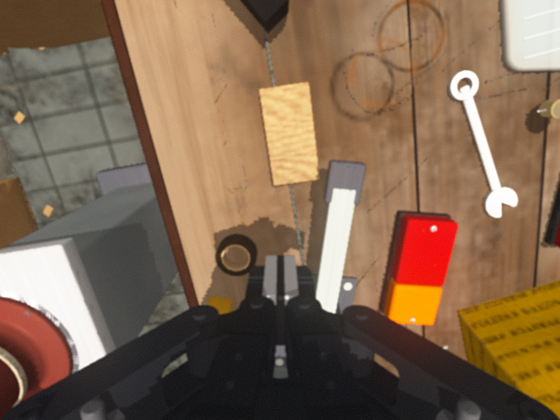

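The wrist view shows the block flat with top corners (261,88), (311,83), (318,181), (272,185). The pad corners are (331,161), (364,164), (359,203), (325,199).

```bash
python3 -c "
from h import *
d=load('w2');u=np.array([-.245,-.9695]);v=np.array([.9695,-.245])
P=[onz(d,p,.097) for p in[(331,161),(364,164),(359,203),(325,199)]];c=np.mean(P,0);print('pad',c.round(3),np.round(P,3).tolist())
for z in(.032,):
  B=[onz(d,p,z) for p in[(261,88),(311,83),(318,181),(272,185)]];print('blk',np.mean(B,0).round(3),[np.linalg.norm(B[i]-B[i-1]).round(3) for i in range(4)])
  for b in B: print(b.round(3),'rel pad along,across',((b-c)[:2]@u).round(3),((b-c)[:2]@v).round(3))
print('roll',onz(d,(236,254),.019).round(3))
"
```

```text
pad [0.533 0.21  0.097] [[0.522, 0.233, 0.097], [0.553, 0.225, 0.097], [0.545, 0.186, 0.097], [0.512, 0.196, 0.097]]
blk [0.488 0.256 0.032] [np.float64(0.11), np.float64(0.055), np.float64(0.11), np.float64(0.055)]
[0.464 0.313 0.032] rel pad along,across -0.083 -0.092
[0.519 0.309 0.032] rel pad along,across -0.092 -0.038
[0.512 0.199 0.032] rel pad along,across 0.016 -0.018
[0.457 0.204 0.032] rel pad along,across 0.025 -0.072
roll [0.393 0.116 0.019]
```

The block's inner corner is only level with the pad's edge, so it is not yet clear. I'll push it about 6 cm further, with the fingertips low.

```bash
python3 -c "
from h import *
rows([[.565,.278,.25],[.565,.278,.10],[.565,.278,.02],[.535,.277,.02],[.51,.272,.02],[.485,.264,.02],[.455,.258,.02]])"
```

```text
t 9.5 pos [0.4713 0.217  0.2483] ydir deg -9.6 z [-0.012  0.    -1.   ] F [ 0.6  0.2 -0.4] gap 0.0
[0.565, 0.278, 0.25] -> [ 7.6  8.2 -0.3]
[0.565, 0.278, 0.1] -> [ 7.6  8.4 14.7]
[0.565, 0.278, 0.02] -> [ 7.6  8.5 22.7]
[0.535, 0.277, 0.02] -> [ 7.   5.5 22.8]
[0.51, 0.272, 0.02] -> [ 6.1  3.2 22.8]
[0.485, 0.264, 0.02] -> [ 4.9  0.8 22.8]
[0.455, 0.258, 0.02] -> [ 3.8 -2.  22.9]
```

step_arm:
  plan:
    - {"delta_pos":[3,3,0],"roll":0}
    - {"delta_pos":[5.5,6,0],"roll":0}
    - {"delta_pos":[7.6,8.4,1],"roll":0}
    - {"delta_pos":[7.6,8.4,5],"roll":0}
    - {"delta_pos":[7.6,8.4,9],"roll":0}
    - {"delta_pos":[7.6,8.4,13],"roll":0}
    - {"delta_pos":[7.6,8.4,17],"roll":0}
    - {"delta_pos":[7.6,8.5,20],"roll":0}
    - {"delta_pos":[7.6,8.5,22],"roll":0}
    - {"delta_pos":[7.6,8.5,22.8],"roll":0}
    - {"delta_pos":[7.6,8.5,22.8],"roll":0}

```text
time_s: 10.6
eef_pos: [0.5643, 0.2775, 0.0166]
eef_rot: [-0.004, 0.764, 0.646, -0.006]
force: [-0.3, -0.2, 0.5]
finger_gap: 0.0
```

```bash
python3 -c "
from h import *
rows([[.535,.277,.018],[.51,.272,.018],[.485,.264,.018],[.455,.258,.018]])"
```

```text
t 10.6 pos [0.5643 0.2775 0.0166] ydir deg -9.6 z [-0.016 -0.001 -1.   ] F [-0.3 -0.2  0.5] gap 0.0
[0.535, 0.277, 0.018] -> [-0.5 -2.9 -0.1]
[0.51, 0.272, 0.018] -> [-1.4 -5.3 -0.1]
[0.485, 0.264, 0.018] -> [-2.7 -7.6 -0. ]
[0.455, 0.258, 0.018] -> [ -3.7 -10.5   0. ]
```

step_arm:
  plan:
    - {"delta_pos":[-0.3,-1.5,0],"roll":0}
    - {"delta_pos":[-0.5,-2.8,0],"roll":0}
    - {"delta_pos":[-0.9,-4,0],"roll":0}
    - {"delta_pos":[-1.4,-5.2,0],"roll":0}
    - {"delta_pos":[-2,-6.4,0],"roll":0}
    - {"delta_pos":[-2.7,-7.6,0],"roll":0}
    - {"delta_pos":[-3.2,-9,0],"roll":0}
    - {"delta_pos":[-3.7,-10.3,0],"roll":0}
    - {"delta_pos":[-3.7,-10.3,0],"roll":0}
    - {"delta_pos":[-3.3,-9,-1],"roll":0}
    - {"delta_pos":[-3.3,-9,-5],"roll":0}
    - {"delta_pos":[-3.3,-9,-10],"roll":0}

```text
time_s: 11.8
eef_pos: [0.4723, 0.2597, 0.1184]
eef_rot: [-0.005, 0.764, 0.645, -0.007]
force: [0.9, -0.6, -0.7]
finger_gap: -0.004
```

```bash
python3 -c "
from h import *
rows([[.46,.215,.25],[.533,.209,.25]])"
```

```text
t 11.8 pos [0.4723 0.2597 0.1184] ydir deg -9.6 z [-0.018 -0.002 -1.   ] F [ 0.9 -0.6 -0.7] gap -0.0
[0.46, 0.215, 0.25] -> [ -4.7  -0.7 -13.1]
[0.533, 0.209, 0.25] -> [ -4.1   6.6 -13.3]
```

step_arm:
  plan:
    - {"delta_pos":[-1,0,-4],"roll":-1}
    - {"delta_pos":[-2.5,0,-8],"roll":-2}
    - {"delta_pos":[-4,0,-12],"roll":-3}
    - {"delta_pos":[-4.7,0,-13],"roll":-4}
    - {"delta_pos":[-4.7,0,-13],"roll":-4}
    - {"delta_pos":[-4.7,0,-13],"roll":-4}

```text
time_s: 12.4
eef_pos: [0.4672, 0.2138, 0.2487]
eef_rot: [-0.005, 0.741, 0.671, -0.007]
force: [-0.3, 0.4, -0.6]
finger_gap: 0.004
```

```bash
python3 -c "
from h import *
grab('wrist','w3.png');rows([])"
```

```text
t 12.45 pos [0.4667 0.2138 0.2479] ydir deg -5.6 z [-0.019 -0.002 -1.   ] F [-0.  -0.6  0. ] gap 0.0
```

View pics/w3.png

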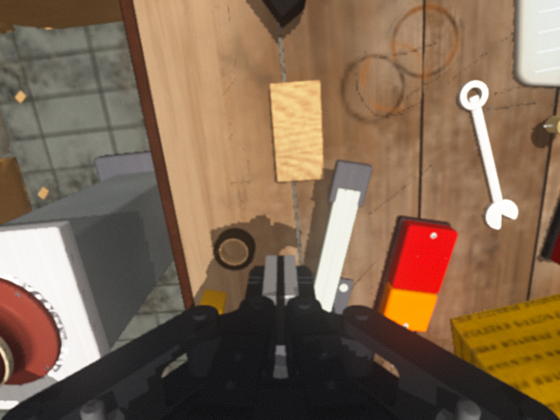

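The block, at (297,131), has hardly moved, so the shut fingertips must also end above the reported TCP. Comparing the tip seen in the earlier side crop (s6, full (263,272)) with the projected TCP.

```bash
python3 -c "
from h import *
print(ctrl.grip_depth)
d=load('s6');p=np.array([.4785,.2666,.029])
for dz in(0,.01,.02,.03):print(dz,proj(d,[p+[0,0,dz]]).round(1))
w=load('w3');p=ctrl.get_obs()['eef_pos']
for dz in(0,.01,.02,.03):print('w',dz,proj(w,[p+[0,0,dz]]).round(1))
u=np.array([-.245,-.9695]);v=np.array([.9695,-.245])
P=[onz(w,q,.097) for q in[(337,161),(371,165),(363,202),(331,200)]];c=np.mean(P,0);print('pad',c.round(3))
for q in[(271,84),(320,81),(323,178),(276,182)]:
  b=onz(w,q,.032);print(b.round(3),'along,across',((b-c)[:2]@u).round(3),((b-c)[:2]@v).round(3))
rows([])
"
```

```text
0.0187
0 [[265.  279.8]]
0.01 [[264.9 275.7]]
0.02 [[264.8 271.5]]
0.03 [[264.7 267.3]]
w 0 [[279.6 251.1]]
w 0.01 [[279.3 259.2]]
w 0.02 [[278.9 268.3]]
w 0.03 [[278.4 278.4]]
pad [0.534 0.211 0.097]
[0.463 0.312 0.032] along,across -0.081 -0.093
[0.516 0.31  0.032] along,across -0.092 -0.041
[0.513 0.202 0.032] along,across 0.013 -0.018
[0.457 0.203 0.032] along,across 0.026 -0.072
t 12.45 pos [0.4667 0.2138 0.2479] ydir deg -5.6 z [-0.019 -0.002 -1.   ] F [-0.  -0.6  0. ] gap 0.0
```

Both the contact evidence and the side view put the tip about 15–20 mm above the reported TCP. I'll repeat the push with the TCP near z = −0.003.

```bash
python3 -c "
from h import *
rows([[.565,.28,.25],[.565,.28,.10],[.565,.28,-.003],[.50,.278,-.003],[.465,.265,-.003],[.45,.26,-.003]])"
```

```text
t 12.45 pos [0.4667 0.2138 0.2479] ydir deg -5.6 z [-0.019 -0.002 -1.   ] F [-0.  -0.6  0. ] gap 0.0
[0.565, 0.28, 0.25] -> [ 7.6  9.1 -0.4]
[0.565, 0.28, 0.1] -> [ 7.6  9.4 14.6]
[0.565, 0.28, -0.003] -> [ 7.7  9.6 24.9]
[0.5, 0.278, -0.003] -> [ 6.8  3.1 25. ]
[0.465, 0.265, -0.003] -> [ 5.2 -0.2 25.1]
[0.45, 0.26, -0.003] -> [ 4.5 -1.7 25.1]
```

step_arm:
  plan:
    - {"delta_pos":[3,3,0],"roll":0}
    - {"delta_pos":[5.5,6.5,0],"roll":0}
    - {"delta_pos":[7.6,9.4,1],"roll":0}
    - {"delta_pos":[7.6,9.4,5.5],"roll":0}
    - {"delta_pos":[7.6,9.4,10],"roll":0}
    - {"delta_pos":[7.6,9.4,14.5],"roll":0}
    - {"delta_pos":[7.6,9.5,18],"roll":0}
    - {"delta_pos":[7.7,9.5,21],"roll":0}
    - {"delta_pos":[7.7,9.5,23],"roll":0}
    - {"delta_pos":[7.7,9.5,24.2],"roll":0}
    - {"delta_pos":[7.7,9.5,24.5],"roll":0}

```text
time_s: 13.55
eef_pos: [0.5626, 0.2804, -0.0015]
eef_rot: [-0.006, 0.741, 0.672, -0.01]
force: [-0.9, -0.1, 0.9]
finger_gap: 0.0
```

```bash
python3 -c "
from h import *
rows([[.50,.278,-.003],[.465,.265,-.003],[.45,.26,-.003]])"
```

```text
t 13.55 pos [ 0.5626  0.2804 -0.0015] ydir deg -5.6 z [-0.023 -0.004 -1.   ] F [-0.9 -0.1  0.9] gap 0.0
[0.5, 0.278, -0.003] -> [-0.8 -6.2  0.3]
[0.465, 0.265, -0.003] -> [-2.5 -9.6  0.4]
[0.45, 0.26, -0.003] -> [ -3.1 -11.    0.4]
```

step_arm:
  plan:
    - {"delta_pos":[-0.1,-1,0.1],"roll":0}
    - {"delta_pos":[-0.3,-2.2,0.2],"roll":0}
    - {"delta_pos":[-0.4,-3.4,0.2],"roll":0}
    - {"delta_pos":[-0.6,-4.6,0.2],"roll":0}
    - {"delta_pos":[-0.8,-5.8,0.2],"roll":0}
    - {"delta_pos":[-1.3,-7,0.2],"roll":0}
    - {"delta_pos":[-1.9,-8.2,0.3],"roll":0}
    - {"delta_pos":[-2.5,-9.4,0.3],"roll":0}
    - {"delta_pos":[-3,-10.6,0.3],"roll":0}
    - {"delta_pos":[-3.1,-11,0.3],"roll":0}
    - {"delta_pos":[-3.1,-10.4,0],"roll":0}
    - {"delta_pos":[-3.1,-9.8,-3],"roll":0}

```text
time_s: 14.75
eef_pos: [0.4613, 0.2575, 0.0292]
eef_rot: [-0.006, 0.74, 0.672, -0.013]
force: [0.6, -0.6, -0.5]
finger_gap: 0.003
```

```bash
python3 -c "
from h import *
rows([[.46,.215,.25]])"
```

```text
t 14.75 pos [0.4613 0.2575 0.0292] ydir deg -5.6 z [-0.028 -0.008 -1.   ] F [ 0.6 -0.6 -0.5] gap 0.0
[0.46, 0.215, 0.25] -> [ -4.5  -0.3 -22. ]
```

step_arm:
  plan:
    - {"delta_pos":[0,0.5,-4],"roll":0}
    - {"delta_pos":[-0.5,0.5,-8.5],"roll":0}
    - {"delta_pos":[-2,0.3,-13],"roll":0}
    - {"delta_pos":[-3.5,0,-17.5],"roll":0}
    - {"delta_pos":[-4.5,0,-22],"roll":0}
    - {"delta_pos":[-4.5,0,-22],"roll":0}
    - {"delta_pos":[-4.5,0,-22],"roll":0}

```text
time_s: 15.45
eef_pos: [0.4639, 0.2143, 0.2507]
eef_rot: [-0.006, 0.741, 0.671, -0.012]
force: [0.6, 0.1, -0.2]
finger_gap: -0.0
```

```bash
cat > blk.py <<'E'
from h import *
import sys
def find(f):
    d=load(f);im=d['image'];hsv=cv2.cvtColor(im,cv2.COLOR_RGB2HSV)
    m=cv2.inRange(hsv,(12,60,185),(24,160,255));m[250:]=0
    m=cv2.morphologyEx(m,cv2.MORPH_OPEN,np.ones((3,3)));m=cv2.morphologyEx(m,cv2.MORPH_CLOSE,np.ones((5,5)))
    cs=sorted(cv2.findContours(m,0,2)[0],key=cv2.contourArea)[::-1][:4]
    c=np.array([.533,.210]);u=np.array([-.245,-.9695]);v=np.array([.9695,-.245])
    for k in cs:
        if cv2.contourArea(k)<300: continue
        r=cv2.minAreaRect(k);B=np.array([onz(d,p,.032)[:2] for p in cv2.boxPoints(r)])
        print('px',np.round(r[0]),'size',[round(float(np.linalg.norm(B[i]-B[i-1])),3) for i in(1,2)],'xy',B.mean(0).round(3),B.round(3).tolist(),'across',((B-c)@v).round(3))
for f in sys.argv[1:]: find(f);print()
E
python3 -c "
from h import *
grab('wrist','w4.png');rows([])"; python3 blk.py w3 w4
```

```text
t 15.5 pos [0.4631 0.2139 0.2493] ydir deg -5.6 z [-0.029 -0.008 -1.   ] F [ 0.  -0.4 -0.3] gap 0.0
px [192. 124.] size [0.109, 0.28] xy [0.367 0.264] [[0.331, 0.408], [0.44, 0.4], [0.416, 0.121], [0.28, 0.127]] across [-0.244 -0.137 -0.092 -0.225]
px [297. 130.] size [0.054, 0.11] xy [0.487 0.258] [[0.462, 0.314], [0.516, 0.311], [0.515, 0.202], [0.456, 0.204]] across [-0.095 -0.041 -0.015 -0.073]

px [216. 116.] size [0.112, 0.281] xy [0.392 0.268] [[0.328, 0.407], [0.44, 0.414], [0.469, 0.135], [0.331, 0.116]] across [-0.247 -0.141 -0.043 -0.173]
```

```bash
python3 -c "
from h import *
w=load('w3')['image'];h=cv2.cvtColor(w,cv2.COLOR_RGB2HSV)
for n,s in[('blk',h[90:170,282:315]),('plank',h[80:200,170:250])]:print(n,[np.percentile(s[...,i],[5,50,95]) for i in range(3)])
a=load('w4')['image']
im=cv2.cvtColor(a,cv2.COLOR_RGB2HSV)
m=cv2.inRange(im,(0,0,212),(40,255,255));m[250:]=0;m[:,:150]=0;m[:,330:]=0
m=cv2.morphologyEx(m,cv2.MORPH_OPEN,np.ones((3,3)))
for k in sorted(cv2.findContours(m,0,2)[0],key=cv2.contourArea)[::-1][:4]: print(cv2.contourArea(k),cv2.minAreaRect(k))
print(im[100:200:12,180:330:10,1]);print(im[100:200:12,180:330:10,2])
"
```

```text
blk [array([17., 19., 20.]), array([106., 115., 126.]), array([228., 238., 244.])]
plank [array([14., 15., 16.]), array([ 99., 109., 119.]), array([176., 195., 206.])]
4176.5 ((245.89820861816406, 157.2850799560547), (95.36812591552734, 47.04193115234375), 64.65382385253906)
[[ 98 106 110 104 104 121 115 119 123 128 127  34 128 130 130]
 [101 104 114 107 108 119 113 125 127 124 131  55 134 121 126]
 [100 104 115 125 106 112 115 111 124 124 131 111 131 127 126]
 [101  98 113 113 113 106 111 117 115 121 126 127 125 128 127]
 [100 101 109 109 105 116 107 124 112 131 124 130 135 131 123]
 [104 101 104 110 106 119 111 112 117 111 125 119 126 119 123]
 [ 98 104 101 114 109 115 115 116 114 113 128 130 120 121 115]
 [100 101 101 116 107 114 120 120 112 104 110 120 111 113 110]
 [ 97  99 100 113 107 113 121 116 107 116 115 119  79 115 103]]
[[205 197 194 204 201 186 182 176 164 152 153 128 134 143 131]
 [204 201 192 201 198 210 239 228 173 154 150 125 131 150 138]
 [198 206 189 230 243 242 238 242 162 164 154 136 130 143 146]
 [204 205 192 219 239 240 240 237 241 168 160 156 137 139 149]
 [203 204 195 191 243 238 242 232 241 136 160 165 136 136 149]
 [203 204 196 193 200 236 239 240 237 242 161 175 150 146 157]
 [204 202 204 192 198 235 237 230 235 239 136 169 147 143 135]
 [203 205 201 185 200 196 232 227 235 243 238 174 142 149  97]
 [206 204 206 191 196 187 198 234 241 231 169 170 132 140  97]]
```

```bash
sed -i 's/(12,60,185),(24,160,255)/(16,60,215),(24,160,255)/' blk.py; python3 blk.py w3 w4; python3 -c "
from h import *
w=load('w4');im=cv2.cvtColor(w['image'],cv2.COLOR_RGB2HSV)
# dark pad: low sat, mid grey, near expected
p=proj(w,[[.533,.21,.097]])[0];print(p)
m=cv2.inRange(im,(100,5,60),(140,90,140));x,y=p.astype(int);mm=np.zeros_like(m);mm[y-35:y+35,x-35:x+35]=m[y-35:y+35,x-35:x+35]
k=max(cv2.findContours(mm,0,2)[0],key=cv2.contourArea);r=cv2.minAreaRect(k);print(r,onz(w,r[0],.097))
print(proj(w,[[.393,.112,.019]]))
rows([[.533,.208,.25],[.533,.208,.09]])"
```

```text
px [297. 130.] size [0.053, 0.109] xy [0.487 0.258] [[0.462, 0.313], [0.515, 0.311], [0.514, 0.202], [0.457, 0.204]] across [-0.094 -0.042 -0.016 -0.072]

px [246. 157.] size [0.054, 0.109] xy [0.42  0.232] [[0.378, 0.276], [0.429, 0.293], [0.465, 0.19], [0.411, 0.169]] across [-0.167 -0.122 -0.061 -0.109]

[354.42156985 181.93493885]Traceback (most recent call last):
  File "<string>", line 7, in <module>
    k=max(cv2.findContours(mm,0,2)[0],key=cv2.contourArea);r=cv2.minAreaRect(k);print(r,onz(w,r[0],.097))
ValueError: max() iterable argument is empty
```

The block's centre is now 115 mm off the bar's line, and its nearest corner is 61 mm off against a pad half-width of 18 mm, so it is well clear. It is also clear of the tape roll. Next, the pad.

```bash
python3 -c "
from h import *
rows([[.533,.208,.25],[.533,.208,.1]])"
```

```text
t 15.5 pos [0.4631 0.2139 0.2493] ydir deg -5.6 z [-0.029 -0.008 -1.   ] F [ 0.  -0.4 -0.3] gap 0.0
[0.533, 0.208, 0.25] -> [ 0.1  7.  -0.3]
[0.533, 0.208, 0.1] -> [ 0.3  7.4 14.7]
```

step_arm:
  plan:
    - {"delta_pos":[0,4,0],"roll":4}
    - {"delta_pos":[0.1,7,1],"roll":8}
    - {"delta_pos":[0.2,7.2,5],"roll":8}
    - {"delta_pos":[0.2,7.3,9],"roll":8}
    - {"delta_pos":[0.3,7.4,12],"roll":8}
    - {"delta_pos":[0.3,7.4,14],"roll":8}
    - {"delta_pos":[0.3,7.4,14.5],"roll":8}
    - {"delta_pos":[0.3,7.4,14.5],"roll":8}

```text
time_s: 16.3
eef_pos: [0.5317, 0.2084, 0.1006]
eef_rot: [-0.006, 0.785, 0.619, -0.016]
force: [-0.2, -0.6, 0.6]
finger_gap: -0.002
```

```bash
python3 -c "
from h import *
rows([[.533,.208,.08],[.533,.207,.05],[.532,.203,.02],[.531,.201,-.005]])"
```

```text
t 16.3 pos [0.5317 0.2084 0.1006] ydir deg -13.6 z [-0.032 -0.01  -0.999] F [-0.2 -0.6  0.6] gap -0.0
[0.533, 0.208, 0.08] -> [0.  0.2 2.1]
[0.533, 0.207, 0.05] -> [-0.   0.3  5.1]
[0.532, 0.203, 0.02] -> [-0.4  0.4  8.1]
[0.531, 0.201, -0.005] -> [-0.6  0.4 10.6]
```

Descend slowly to contact and a little beyond, watching the force.

step_arm:
  plan:
    - {"delta_pos":[0,0.1,0.8],"roll":0}
    - {"delta_pos":[0,0.2,1.5],"roll":0}
    - {"delta_pos":[0,0.2,2.2],"roll":0}
    - {"delta_pos":[0,0.2,2.9],"roll":0}
    - {"delta_pos":[0,0.3,3.5],"roll":0}
    - {"delta_pos":[0,0.3,3.5],"roll":0}

```text
time_s: 16.9
eef_pos: [0.5335, 0.208, 0.0662]
eef_rot: [-0.006, 0.785, 0.619, -0.015]
force: [-1.5, -1.2, 9.6]
finger_gap: -0.003
```

```bash
python3 -c "
from h import *
rows([[.532,.204,.03],[.531,.201,.0]])"
```

```text
t 16.9 pos [0.5335 0.208  0.0662] ydir deg -13.5 z [-0.032 -0.009 -0.999] F [-1.5 -1.2  9.6] gap -0.0
[0.532, 0.204, 0.03] -> [-0.4  0.   3.6]
[0.531, 0.201, 0.0] -> [-0.6  0.1  6.6]
```

step_arm:
  plan:
    - {"delta_pos":[-0.1,0,0.8],"roll":0}
    - {"delta_pos":[-0.2,0,1.6],"roll":0}
    - {"delta_pos":[-0.3,0,2.4],"roll":0}
    - {"delta_pos":[-0.4,0,3.2],"roll":0}
    - {"delta_pos":[-0.4,0,4],"roll":0}
    - {"delta_pos":[-0.5,0.1,4.7],"roll":0}
    - {"delta_pos":[-0.6,0.1,5.4],"roll":0}
    - {"delta_pos":[-0.6,0.1,5.4],"roll":0}

```text
time_s: 17.7
eef_pos: [0.5335, 0.2066, 0.0139]
eef_rot: [-0.008, 0.785, 0.62, -0.01]
force: [-0.3, 5.7, 4.8]
finger_gap: 0.0
```

```bash
python3 -c "
from h import *
rows([[.531,.201,.0]])"
```

```text
t 17.7 pos [0.5335 0.2066 0.0139] ydir deg -13.4 z [-0.026 -0.    -1.   ] F [-0.3  5.7  4.8] gap 0.0
[0.531, 0.201, 0.0] -> [-0.6 -0.1  1.4]
```

step_arm:
  plan:
    - {"delta_pos":[0.1,0,0.4],"roll":0}
    - {"delta_pos":[0.1,0,0.8],"roll":0}
    - {"delta_pos":[0.1,0,1.2],"roll":0}
    - {"delta_pos":[0.1,0,1.2],"roll":0}

```text
time_s: 18.1
eef_pos: [0.5335, 0.2057, 0.0024]
eef_rot: [-0.007, 0.785, 0.619, -0.011]
force: [-0.8, -1.9, 6.4]
finger_gap: 0.001
```

```bash
python3 -c "
from h import *
rows([]);grab('side','s7.png')
im=cv2.imread('pics/s7.png')[150:330,160:400];cv2.imwrite('pics/c7.png',cv2.resize(im,(800,600),interpolation=cv2.INTER_CUBIC))"
```

```text
t 18.1 pos [0.5335 0.2057 0.0024] ydir deg -13.5 z [-0.026 -0.004 -1.   ] F [-0.8 -1.9  6.4] gap 0.0
```

View pics/c7.png

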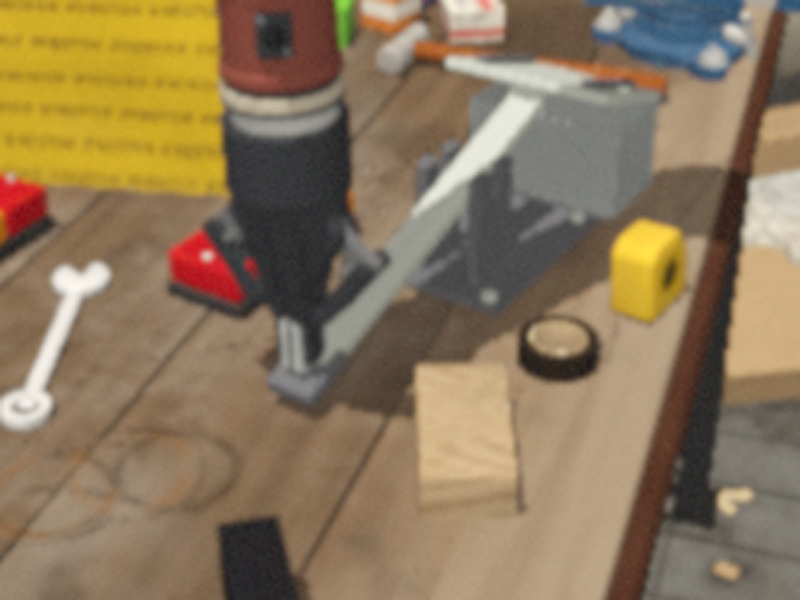

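The side crop shows the flap raised (crop (550,75)), the pad nearly on the table under the fingertips (300,380), the block clear at (465,440), and the roll and tape measure in place. Pressing the last millimetres to the stop.

step_arm:
  plan:
    - {"delta_pos":[0,0,0.3],"roll":0}
    - {"delta_pos":[0,0,0.6],"roll":0}
    - {"delta_pos":[0,0,0.6],"roll":0}

```text
time_s: 18.45
eef_pos: [0.5333, 0.2042, -0.0029]
eef_rot: [-0.005, 0.785, 0.619, -0.012]
force: [-1.1, -1.2, 7.0]
finger_gap: -0.001
```

step_arm:
  plan:
    - {"delta_pos":[0,0,0.3],"roll":0}
    - {"delta_pos":[0,0,0.6],"roll":0}
    - {"delta_pos":[0,0,0.6],"roll":0}

```text
time_s: 18.75
eef_pos: [0.5334, 0.2033, -0.0061]
eef_rot: [-0.004, 0.785, 0.619, -0.013]
force: [-4.5, -3.6, 19.7]
finger_gap: -0.0
```

The force has jumped to 20 N, so the bar is at its stop. A quick numeric check for steadiness, the flap and the lens, roll and tape measure, then I'll hand in.

```bash
python3 -c "
from h import *
b=load('side1');d=grab('side','s8.png')
def cen(im,lo,hi,box):
    h=cv2.cvtColor(im,cv2.COLOR_RGB2HSV);m=cv2.inRange(h,lo,hi);x0,y0,x1,y1=box;ys,xs=np.nonzero(m[y0:y1,x0:x1]);return len(xs),(xs.mean()+x0).round(1),(ys.mean()+y0).round(1)
for n,lo,hi,box in[('measure',(20,120,120),(35,255,255),(335,205,375,255)),('roll',(0,0,0),(180,255,60),(305,238,350,270)),('lens red left part',(0,180,120),(6,255,255),(205,205,232,245))]:
    print(n,[cen(q['image'],lo,hi,box) for q in(b,d)])
rows([])
import time
grab('wrist','w5.png');rows([])
ctrl.hand_in()"
```

```text
measure [(541, np.float64(353.4), np.float64(230.5)), (560, np.float64(353.4), np.float64(230.2))]
roll [(140, np.float64(326.9), np.float64(258.8)), (127, np.float64(326.6), np.float64(259.0))]
lens red left part [(63, np.float64(218.9), np.float64(225.9)), (45, np.float64(217.6), np.float64(228.8))]
t 18.8 pos [ 0.5334  0.2033 -0.0061] ydir deg -13.5 z [-0.025 -0.01  -1.   ] F [-3.6 -2.7 19.5] gap -0.0
t 18.85 pos [ 0.5334  0.2033 -0.006 ] ydir deg -13.5 z [-0.025 -0.01  -1.   ] F [-3.6 -2.5 20. ] gap 0.0
the job is handed in; nothing more can be done
```

The block is out of the way, the pad is pressed down to its stop with the flap up, and the job was handed in at about 18.9 s.

**Block:**
- I pushed it toward the robot with the fingertips. Its centre is now about 115 mm off the bar's line, and its nearest corner is about 40 mm clear of the pad's edge.
- It tipped onto its flat side during one push. It was never gripped or lifted.
- Two passes went over the block without touching it. The real fingertips end about 15–20 mm above the reported TCP, more with the fingers partly open, so I lowered the later push to allow for that.

**Bar and flap:**
- The reported TCP height stopped at −6 mm, and the force jumped from 7 to 20 N and stayed steady, which I take as the bar's stop.
- The last picture I viewed, taken just before the final 8 mm of TCP travel, showed the flap raised and the pad nearly on the table. I did not measure the flap angle itself.

**Other items:**
- The tape measure and the roll of tape are within 0.3 pixels of where they started in the side view.
- The lens check was less clean, with a shift of 1–3 pixels. The gripper partly hides the lens in that view, which I think explains the shift, and the lens looked in place in the earlier wrist view.

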